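# Put a repaired power brick through the test cradle's spring gate

### The arm

A 6-joint arm with a two-finger parallel gripper is mounted at the origin on the work surface. World frame = base frame: x ahead of the robot, y to its left, z up, the work surface at z = 0. Lengths are in m, angles in rad, forces in N, time in s.
With the tool pointing down it reaches from about 0.375 to 0.975 m from the base axis. Payload 3.8 kg.
Tool frame: the origin (TCP) lies at the very end of the fingers, on their centre line; the grasp point (between the pads) lies 19 mm behind it; z points along the fingers, y is the direction in which the jaws open and shut (so a half turn about z gives the same grasp; the last joint's range is limited). The gripper opens to 85 mm and grips with 20 to 120 N. Pads are 22 mm wide; open, the fingers measure 114 mm over their backs; the gripper's body (76 mm by 85 mm) begins 54 mm behind the grasp point. The pads swing forward as they close: fully open they stand 13 mm farther back than shut.
Start: joints at [1.186, 0.264, 1.604, -0, 1.274, -0.037], TCP at [0.23, 0.635, 0.231] pointing down, gripper open.
Joint ranges: [-2.63, 2.63], [-0.94, 2.18], [0.31, 2.57], [-1.31, 4.45], [0, 2.66], [-2.55, 2.55]. Speed limits (rad/s): [2.57, 2.57, 3.14, 3.14, 3.14, 3.14].

### API

Orientations are given as a rotation vector (axis times angle).
In Python, from workcell import read_state, read_camera, camera_info, finish_job gives the robot as it stands. The module is installed in compiled form; this text tells all that it offers.
- The arm moves only by the tool play_rows, never from a script. Its argument "motion" is a list of rows, each a list of 5 numbers: the shift along the tool's x, y, z in units of 1000 mm (1.0 is 1000 mm), then the turn about the tool's z in units of 2 pi rad (1.0 is 2 pi rad), then the finger opening in mm, from 0 to 85.4. A call has 1 to 5 rows; each row shifts and turns the commanded pose from where the row before left it, along the tool's axes as they then stand; what a row does not reach is not made up. A row lasts 1/8 s, in which the tool goes at most 62.5 mm and 10.7 degrees, less where a joint would pass 70% of its speed; a pose out of reach is approached as far as the arm can. A call with a number of a shift or a turn outside -1 to 1 is refused whole. A call with a gripper value outside its range is refused whole. The fingers move at their own pace and stop on an object; "squeeze" is the grip in N (left out, the last holds). Time passes only in rows, so rows that do not move let the fingers close. It gives the time, the measured TCP pose, the force and the opening at its end, in the units of the state.
- read_state(): the state, without advancing time (a new reading comes with each control period).
- read_camera(name): name is "side" or "top" or "wrist"; returns the picture (420x560x3 uint8, red, green, blue); there is no depth.
- camera_info(name): a dict with "intrinsics" (3x3 intrinsics, pixels), "pose" (4x4, takes a point from camera to world coordinates). Camera axes: x right, y down, z forward; pixel columns grow to the right and rows downward; lengths in m; the calibration is good to about 2 mm. The wrist camera is an equidistant fisheye: a pixel r from the principal point sees the ray r / f radians off the axis. A picture is of the moment at which its call begins: read the wrist's pose just before it. camera_info takes no time and is no camera call; for the wrist camera it gives the pose at the moment of the call.
- finish_job(): hands the job in, once; it reports no verdict.
The state is a dict: "time": time; "q": joint angles; "joint_vel": joint speeds; "joint_torque": joint torques, N m; "tool_pos": TCP position; "tcp_rot": TCP orientation; "wrist_force": force on the tool from outside, world axes, zero at the start; "torque": the same for the moment, N m; "width": opening from 0.0 (shut) to 1.0 (fully open).
Only numpy, scipy, OpenCV 4.12 (cv2) and the standard library are available. Lean on these libraries where they do the work, as an engineer would, in place of code of your own. Each camera call takes 0.05 s, during which the arm holds its last target. There are 200 camera calls.

### The job

Set the box-shaped black power brick (the biggest of the three black units) lengthways in the open entry tray of the test cradle, then push it through the spring gate and on until it presses against the sprung pad hidden at the far end; hold it pressed there for about a second with roughly 12 newtons, and never let it press the pad with more than 20. Then draw back and leave so that the gate swings fully shut behind the brick, and leave everything else on the table as it lies.

Things in the scene. Friction and masses are not known exactly. Their poses are not given: they have to be found in the camera images.
- brick_center (a point): Centre (half-way up) of the loose black box-shaped power brick, 64 mm long (its x axis) x 54 mm wide (y) x 34 mm high (z), 0.2 to 0.42 kg, a row of grey vent bars on its top. It starts flat on the table among two other black units, a round one (50 mm across) and a narrow flat one (76 x 34 x 22 mm). Either end may go first.
- cradle: Test cradle fixed to the table: base plate 298 x 102 mm with a channel along its x axis. Origin: on the table surface, in the gate plane, on the channel's centre line; z up, x is the way the brick is pushed (the entry is on the -x side, nearer the robot). Channel floor 6 mm above the table. The floor is slick: sliding the brick takes about 1 N, the gate adds up to about 3 N.
- tray_mid (a point): Middle of the open entry tray's floor, 45 mm before the gate plane, 6 mm above the table, axes as the cradle's. The tray runs from 88 to 6 mm before the gate plane, is open above and at its flared mouth, 61 mm wide between side walls only 8 mm high (tops 14 mm above the table).
- gate (a joint): Gate angle in rad: 0 shut, 1.62 wide open. Steel leaf 71 mm long, 4 mm thick, 9 to 41 mm above the table, on an upright hinge at the +y post, 42 mm from the centre line. It opens towards +x only; a spring (0.3 N at its tip shut, 0.9 N open) shuts it. Its tip sweeps to 71 mm past the gate plane: it shuts only when brick and fingers are clear of that sweep.
- slot_mid (a point): Middle of the roof slot, 63 mm past the gate plane, 49 mm above the table (roof top), axes as the cradle's. Past the two 61 mm spaced gate posts the chamber has walls and a roof, 45 to 49 mm above the table, with an open slot 44 mm wide from 6 mm before to 132 mm past the gate plane: closed fingers follow the brick through it, the brick cannot pass up or down.
- roof_end (a point): Top of the cradle's closed roof, on the centre line, 170 mm past the gate plane, 49 mm above the table. Hidden under it is a sprung rubber pad, 52 mm wide, facing the brick. Its unloaded face lies 140 to 180 mm past the gate plane, different each time and not measured: it must be felt. It yields 1 mm per 3.5 N over 8 mm, then is solid.
There are look-alikes about, which are no part of the job. Leave any orange look-alike of the part that bears brick_center alone.

How it is judged:
On the way, in this order (a step that is already met when the one before it is completed fails the run):
1. the brick lies lengthways on the floor of the entry tray, gate still shut (z of brick_center in the frame of cradle between 0.018 and 0.028 m and x of brick_center in the frame of cradle between -0.075 and -0.02 m and y of brick_center in the frame of cradle between -0.006 and 0.006 m and angle between the x axis of brick_center and the x axis of cradle, either way round below 0.2 rad and value of joint gate below 0.25 rad), for 0.1 s.
2. the brick, flat on the floor, is under way through the gate and holds it open (z of brick_center in the frame of cradle between 0.018 and 0.028 m and x of brick_center in the frame of cradle between -0.01 and 0.06 m and value of joint gate above 0.5 rad), for 0.1 s.
3. the brick is held pressed against the sprung pad with 6 to 20 N (z of brick_center in the frame of cradle between 0.018 and 0.028 m and contact force between brick and pad between 6 and 20 N), for 0.6 s.
At the end, for the whole second after the job is handed in: The brick lies flat and at rest in the chamber (its centre more than 100 mm past the gate plane) after having been held against the pad with 6 to 20 N for 0.6 s, and the gate behind it is shut (below 0.06 rad) (z of brick_center in the frame of cradle between 0.018 and 0.028 m and x of brick_center in the frame of cradle above 0.1 m and value of joint gate below 0.06 rad and linear speed of brick below 0.01 m/s); the robot touches nothing.
It fails at once if the brick presses the pad with more than 20 N (contact force between brick and pad above 20 N).
It fails at once if another loose thing on the table is moved more than 20 mm (distance of any of round_charger, flat_charger, driver_a, driver_b, putty_knife, tin, reel from where it was at the start of the episode above 0.02 m).
It also fails if it takes over 72 s, if anything falls off the work surface, if the arm or the gripper's body presses on something with over 40 N, if the wrist force passes 120 N, or if a joint passes its speed limit or range.

## Working session

There is one attempt and no reset: what is moved stays moved. The work goes in short steps, Python scripts to look and compute and a tool call to move; the robot and the scene stay as the last step left them, time stands still between calls to the robot, and variables do not carry over. Pictures are saved under pics/ and viewed, about 8 in all and at most 12, crops included, and the job is handed in when it is done.

Besides the shell and the picture viewer there is one more tool, called as name(argument=value, ...) on one line, values as JSON. play_rows: Moves the arm, as the interface text tells. Shifts and turns lie within -1 to 1; 1 stands for 1000 mm of shift or 2 pi rad of turn. Its arguments: {"type":"object","properties":{"motion":{"type":"array","items":{"type":"array","items":{"type":"number"}}},"squeeze":{"type":"number"}},"required":["motion"]}

```bash
mkdir -p pics; python3 - <<'E'
from workcell import *
import cv2,numpy as np
np.set_printoptions(precision=4,suppress=True)
for n in("top","side"):
    im=read_camera(n); cv2.imwrite(f"pics/{n}0.png",im[...,::-1]); i=camera_info(n); print(n,i["intrinsics"],i["pose"])
print(read_state())
E
```

```text
top [[400.5892   0.     272.5491]
 [  0.     400.5892 205.0663]
 [  0.       0.       1.    ]] [[ 0.0235 -0.989   0.1461  0.4401]
 [-0.9996 -0.0255 -0.0118 -0.1072]
 [ 0.0154 -0.1458 -0.9892  0.8322]
 [ 0.      0.      0.      1.    ]]
side [[509.0261   0.     283.4099]
 [  0.     509.0261 199.7445]
 [  0.       0.       1.    ]] [[ 0.9855 -0.1349  0.1025  0.4252]
 [-0.1691 -0.7471  0.6428 -0.816 ]
 [-0.0101 -0.6509 -0.7591  0.8633]
 [ 0.      0.      0.      1.    ]]
{'time': 0.1, 'q': array([ 1.1861,  0.2647,  1.6052, -0.    ,  1.2737, -0.0369]), 'joint_vel': array([ 0.001 , -0.0029, -0.0027, -0.    , -0.0012,  0.001 ]), 'joint_torque': array([ -0.0004, -51.6712, -36.8593,  -0.0001,   0.0063,   0.    ]), 'tool_pos': array([0.2298, 0.634 , 0.2301]), 'tcp_rot': array([-0.5435, -3.0938,  0.0032]), 'wrist_force': array([-0.0801, -0.7789,  0.2964]), 'torque': array([-0.0469,  0.031 ,  0.0021]), 'width': 0.9973375418823074}
```

View pics/top0.png

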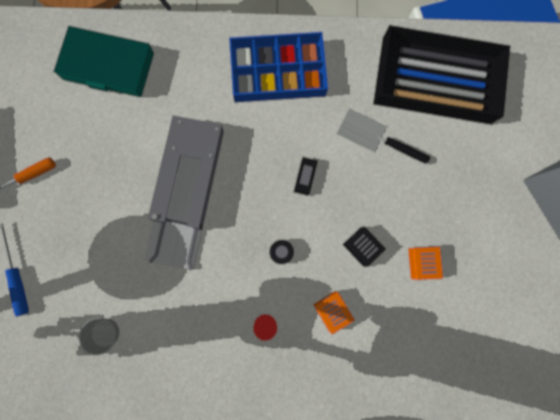

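View pics/side0.png

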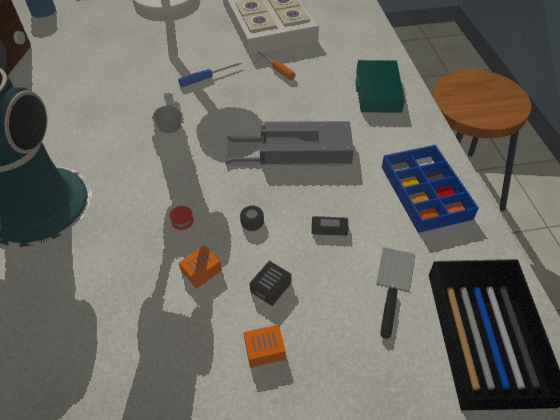

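The top view shows the black brick at about (365,246), with orange look-alikes at (426,263) and (334,312). The cradle runs from its mouth at about (173,262) to its far end at (199,120). In the side view the brick is at (271,283).

```bash
cat > h.py <<'E'
from workcell import *
import cv2,numpy as np
np.set_printoptions(precision=4,suppress=True)
def cast(n,px,z,info=None):
    i=info or camera_info(n);K=i["intrinsics"];P=i["pose"]
    px=np.atleast_2d(np.float64(px)); d=np.c_[(px-[K[0,2],K[1,2]])/[K[0,0],K[1,1]],np.ones(len(px))]@P[:3,:3].T
    return P[:3,3]+d*((z-P[2,3])/d[:,2])[:,None]
def proj(n,p):
    i=camera_info(n);K=i["intrinsics"];P=i["pose"];c=(np.atleast_2d(p)-P[:3,3])@P[:3,:3];u=c@K.T;return u[:,:2]/u[:,2:]
E
python3 - <<'E'
from h import *
im=cv2.imread("pics/top0.png"); 
cv2.imwrite("pics/crop1.png",cv2.resize(im[100:280,130:400],None,fx=2.9,fy=2.9,interpolation=cv2.INTER_CUBIC))
for n,c in(("top",(365,246)),("side",(271,283))):
    g=cv2.imread(f"pics/{n}0.png").max(2)
    m=cv2.morphologyEx((g<70).astype(np.uint8),cv2.MORPH_CLOSE,np.ones((7,7)))
    cs,_=cv2.findContours(m,0,2)
    for k in cs:
        if cv2.pointPolygonTest(k,c,False)>=0:
            r=cv2.minAreaRect(k);b=cv2.boxPoints(r);print(n,r);w=cast(n,b,.034);print(w,w.mean(0))
E
```

```text
top ((364.5000305175781, 246.50003051757812), (32.526912689208984, 28.284271240234375), 45.0)
[[ 0.4813 -0.2588  0.034 ]
 [ 0.5223 -0.2992  0.034 ]
 [ 0.4774 -0.3447  0.034 ]
 [ 0.4371 -0.3043  0.034 ]] [ 0.4795 -0.3017  0.034 ]
side ((270.24505615234375, 282.70050048828125), (31.94332504272461, 38.76822280883789), 39.289405822753906)
[[ 0.431  -0.3146  0.034 ]
 [ 0.4865 -0.256   0.034 ]
 [ 0.5256 -0.3098  0.034 ]
 [ 0.4701 -0.3643  0.034 ]] [ 0.4783 -0.3112  0.034 ]
```

View pics/crop1.png

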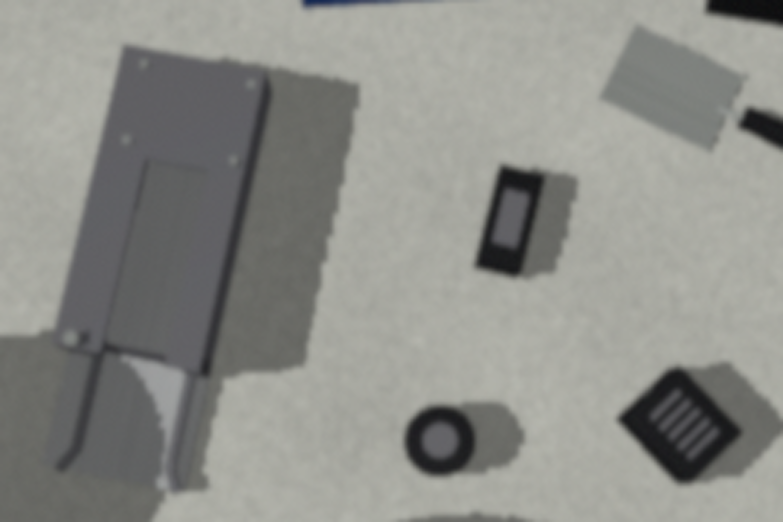

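The crop shows the roof corners at about (125,45), (268,72), (205,375) and (57,343). The slot end runs from (150,160) to (207,168), and the brick is at (680,425).

```bash
python3 - <<'E'
from h import *
c=np.array([(125,45),(268,72),(204,375),(57,343),(148,160),(208,169),(104,345),(163,357)])/2.9+[130,100]
w=cast("top",c,.049);print(w)
ax=(w[0]-w[3]+w[1]-w[2])[:2];print("yaw",np.degrees(np.arctan2(ax[1],ax[0])))
L=lambda a,b:np.linalg.norm(w[a]-w[b])
print(L(0,3),L(1,2),L(0,1),L(2,3),L(4,5))
m=np.array([(60,468),(97,355),(182,490),(190,377)])/2.9+[130,100]; print(cast("top",m,.014))
E
```

```text
[[ 0.7348  0.0901  0.049 ]
 [ 0.718  -0.0108  0.049 ]
 [ 0.5043  0.0233  0.049 ]
 [ 0.5235  0.1233  0.049 ]
 [ 0.6522  0.0693  0.049 ]
 [ 0.647   0.0276  0.049 ]
 [ 0.5229  0.0917  0.049 ]
 [ 0.5158  0.0515  0.049 ]]
yaw -9.004888660512998
0.21390546970191862 0.21637456887974876 0.10235892182450212 0.1018262699456087 0.04202285519864049
[[0.4401 0.1256 0.014 ]
 [0.5194 0.105  0.014 ]
 [0.427  0.0404 0.014 ]
 [0.5055 0.0389 0.014 ]]
```

```bash
cat >> h.py <<'E'
from scipy.spatial.transform import Rotation as R
def tool():
    s=read_state();M=R.from_rotvec(s["tcp_rot"]).as_matrix();return s,M,np.degrees(np.arctan2(M[1,1],M[0,1]))
def plan(tgt,yaw,n):  # yaw = world angle (deg) of tool y; tool z down
    s,M,y0=tool();d=(np.array(tgt)-s["tool_pos"])/n;t=(y0-yaw)/n
    print("now",s["time"],s["tool_pos"],y0,s["wrist_force"],"step mm",1e3*np.linalg.norm(d),"deg",t)
    for k in range(n):
        a=np.radians(y0-t*k);y=np.array([np.cos(a),np.sin(a),0]);z=np.array([0,0,-1]);x=np.cross(y,z)
        print([round(float(v),4) for v in(d@x,d@y,d@z,t/360)])
E
python3 -c "
from h import *
plan((.45,.08,.23),15,10);print(camera_info('wrist'))"
```

```text
now 0.1 [0.2298 0.634  0.2301] 70.07085386366117 [-0.0801 -0.7789  0.2964] step mm 59.612489830439245 deg 5.507085386366117
[-0.0396, -0.0446, 0.0, 0.0153]
[-0.0437, -0.0406, 0.0, 0.0153]
[-0.0474, -0.0362, 0.0, 0.0153]
[-0.0506, -0.0315, 0.0, 0.0153]
[-0.0534, -0.0265, 0.0, 0.0153]
[-0.0557, -0.0212, 0.0, 0.0153]
[-0.0575, -0.0158, 0.0, 0.0153]
[-0.0587, -0.0102, 0.0, 0.0153]
[-0.0594, -0.0045, 0.0, 0.0153]
[-0.0596, 0.0012, 0.0, 0.0153]
{'intrinsics': array([[325.1923,   0.    , 277.9739],
       [  0.    , 325.1923, 211.3554],
       [  0.    ,   0.    ,   1.    ]]), 'pose': array([[ 0.3416,  0.8921,  0.2957,  0.154 ],
       [ 0.9398, -0.3234, -0.1102,  0.6623],
       [-0.0027,  0.3155, -0.9489,  0.372 ],
       [ 0.    ,  0.    ,  0.    ,  1.    ]])}
```

play_rows(motion=[[-0.04,-0.045,0,0.0153,85],[-0.044,-0.041,0,0.0153,85],[-0.047,-0.036,0,0.0153,85],[-0.051,-0.031,0,0.0153,85],[-0.053,-0.026,0,0.0153,85]])

```text
time: 0.72
tool_pos: [0.3411, 0.3557, 0.2309]
tcp_rot: [1.268, 2.874, -0.001]
wrist_force: [1.4, 0.5, -0.4]
width: 0.996
```

play_rows(motion=[[-0.056,-0.021,0,0.0153,85],[-0.057,-0.016,0,0.0153,85],[-0.059,-0.01,0,0.0153,85],[-0.059,-0.0045,0,0.0153,85],[-0.06,0.001,0,0.0153,85]])

```text
time: 1.35
tool_pos: [0.451, 0.0788, 0.2311]
tcp_rot: [1.916, 2.489, 0.0]
wrist_force: [0.2, -0.1, -0.5]
width: 0.994
```

```bash
python3 -c "
from h import *
i=camera_info('wrist');im=read_camera('wrist');np.save('w1.npy',i['pose']);cv2.imwrite('pics/w1.png',im[...,::-1])
plan((.48,-.302,.20),-45,7)"
```

```text
now 1.4 [0.4534 0.0723 0.2312] 14.417931827779759 [ 2.3768 -4.194  -0.3581] step mm 53.78599851273014 deg 8.488275975397109
[-0.0527, -0.0096, 0.0045, 0.0236]
[-0.0536, -0.0017, 0.0045, 0.0236]
[-0.0532, 0.0062, 0.0045, 0.0236]
[-0.0517, 0.014, 0.0045, 0.0236]
[-0.0491, 0.0215, 0.0045, 0.0236]
[-0.0454, 0.0285, 0.0045, 0.0236]
[-0.0407, 0.0349, 0.0045, 0.0236]
```

View pics/w1.png

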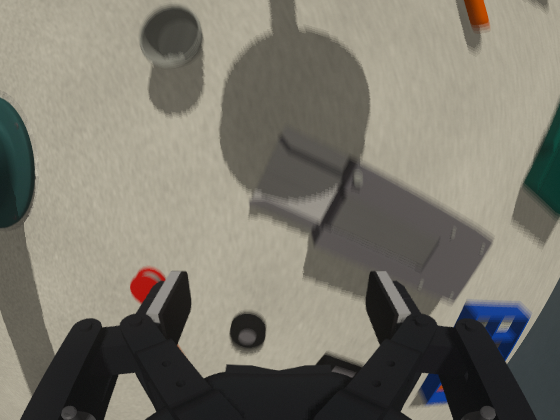

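The wrist view shows the cradle, with the gate at about (335,200) and the mouth at (265,180). It is slightly blurred because the arm was still settling, so I'll look again later. Next I'm moving to the brick.

play_rows(motion=[[-0.053,-0.01,0.0045,0.0236,85],[-0.053,-0.002,0.0045,0.0236,85],[-0.053,0.006,0.0045,0.0236,85],[-0.052,0.014,0.0045,0.0236,85],[-0.049,0.0215,0.0045,0.0236,85]])

```text
time: 2.02
tool_pos: [0.4715, -0.1876, 0.2084]
tcp_rot: [-2.689, -1.623, -0.0]
wrist_force: [0.2, 0.3, -0.5]
width: 0.999
```

play_rows(motion=[[-0.045,0.0285,0.0045,0.0236,85],[-0.041,0.035,0.0045,0.0236,85],[0,0,0,0,85],[0,0,0,0,85]])

```text
time: 2.52
tool_pos: [0.4801, -0.2924, 0.1991]
tcp_rot: [-2.895, -1.215, 0.001]
wrist_force: [-0.8, 0.5, -0.3]
width: 0.997
```

```bash
cat >> h.py <<'E'
def fcast(px,z,P):
    K=camera_info('wrist')["intrinsics"];v=(np.atleast_2d(np.float64(px))-K[:2,2])/K[0,0];t=np.linalg.norm(v,axis=1,keepdims=True)
    d=np.c_[v*np.sin(t)/t,np.cos(t)]@P[:3,:3].T;return P[:3,3]+d*((z-P[2,3])/d[:,2])[:,None]
E
python3 -c "
from h import *
P=camera_info('wrist')['pose'];im=read_camera('wrist');np.save('w2.npy',P);cv2.imwrite('pics/w2.png',im[...,::-1])
plan((.48,-.302,.20),-45,1)"
```

```text
now 2.575 [ 0.4802 -0.2919  0.1993] -44.41301285612048 [-0.274   0.5827  0.4333] step mm 10.127474372016506 deg 0.5869871438795187
[-0.0074, 0.0069, -0.0007, 0.0016]
```

View pics/w2.png

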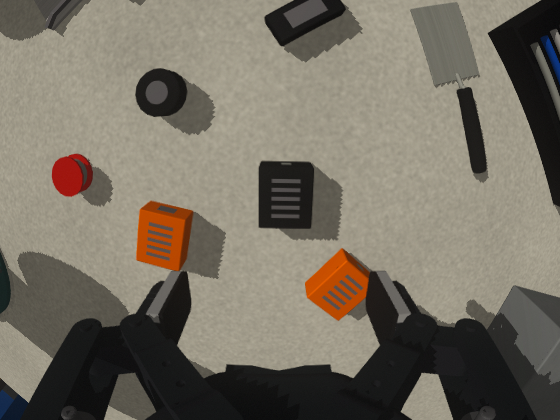

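The wrist view shows the brick at about (286,195), well aligned. The orange look-alikes are at (165,237) and (340,283).

```bash
python3 - <<'E'
from h import *
P=np.load('w2.npy');im=cv2.imread('pics/w2.png')
s,M,y0=tool();T=s["tool_pos"]
loc=lambda w:(w-T)@M*1e3
m=cv2.morphologyEx((im.max(2)<62).astype(np.uint8),cv2.MORPH_CLOSE,np.ones((9,9)))
for k in cv2.findContours(m,0,2)[0]:
    if cv2.pointPolygonTest(k,(286,195),False)>=0:
        b=cv2.approxPolyDP(k,3,True)[:,0];print(b);print(loc(fcast(b,.034,P)))
        r=cv2.minAreaRect(loc(fcast(k[:,0],.034,P))[:,:2].astype(np.float32));print(r)
bars=(np.abs(im.max(2).astype(int)-100)<35);bars[:175]=0;bars[221:]=0;bars[:,:268]=0;bars[:,303:]=0
yx=np.argwhere(bars);c=(yx.max(0)+yx.min(0))[::-1]/2;print("bars",yx.mean(0),c,loc(fcast(c,.034,P)),T+M@(loc(fcast(c,.034,P))[0]/1e3))
print("orange",loc(fcast([(192,210),(182,270),(345,249),(306,285),(338,320)],.034,P)))
E
```

```text
[[261 162]
 [259 226]
 [309 228]
 [311 164]]
[[ 28.587  -16.1015 165.3682]
 [-36.7775 -19.2144 165.3614]
 [-39.0274  31.5468 165.2908]
 [ 26.6936  31.7788 165.3016]]
((-5.0205841064453125, 7.697578430175781), (68.05680847167969, 52.637046813964844), 1.0625063180923462)
bars [197.3458 285.1008] [285.5 198. ] [[ -7.3199   7.4517 165.3295]] [ 0.4803 -0.3022  0.034 ]
orange [[ -19.619   -87.5551  165.4589]
 [ -89.5651 -106.4121  165.4731]
 [ -63.1222   70.7175  165.2326]
 [-106.6296   30.7224  165.2805]
 [-157.0537   70.9705  165.2163]]
```

play_rows(motion=[[-0.007,0.0075,0.04,0.0015,85],[0,0,0.06,0,85],[0,0,0.05,0,85],[0,0,0.038,0,85],[0,0,0,0,85]])

```text
time: 3.2
tool_pos: [0.4782, -0.2996, 0.0086]
tcp_rot: [-2.895, -1.203, 0.007]
wrist_force: [-0.1, -0.3, -0.2]
width: 0.996
```

play_rows(motion=[[0,0,0,0,50],[0,0,0,0,45],[0,0,0,0,45],[0,0,0,0,45]], squeeze=45)

```text
time: 3.7
tool_pos: [0.4827, -0.3039, 0.0146]
tcp_rot: [2.9, 1.201, 0.004]
wrist_force: [-0.2, 1.7, 7.1]
width: 0.614
```

play_rows(motion=[[0,0,-0.01,0,45],[0,0,-0.05,0,45],[0,0,-0.06,0,45],[0,0,-0.03,0,45],[0,0,0,0,45]])

```text
time: 4.32
tool_pos: [0.4831, -0.3048, 0.1658]
tcp_rot: [2.896, 1.199, 0.007]
wrist_force: [0.4, 0.0, -4.2]
width: 0.622
```

```bash
python3 -c "
from h import *
plan((.465,.079,.16),-99,8);print(read_state()['width'])"
```

```text
now 4.325 [ 0.4831 -0.3048  0.1658] -45.02354312282368 [ 0.3871  0.0255 -4.1951] step mm 48.03388461981429 deg 6.74705710964704
[0.0323, -0.0355, 0.0007, 0.0187]
[0.0279, -0.0391, 0.0007, 0.0187]
[0.0231, -0.0421, 0.0007, 0.0187]
[0.018, -0.0445, 0.0007, 0.0187]
[0.0127, -0.0463, 0.0007, 0.0187]
[0.0071, -0.0475, 0.0007, 0.0187]
[0.0015, -0.048, 0.0007, 0.0187]
[-0.0041, -0.0478, 0.0007, 0.0187]
0.62171744258824
```

play_rows(motion=[[0.032,-0.0355,0,0.0187,45],[0.028,-0.039,0,0.0187,45],[0.023,-0.042,0,0.0187,45],[0.018,-0.0445,0,0.0187,45],[0.0127,-0.0463,0,0.0187,45]])

```text
time: 4.95
tool_pos: [0.4673, -0.0621, 0.1591]
tcp_rot: [-3.126, -0.303, 0.006]
wrist_force: [1.6, 0.3, -4.2]
width: 0.617
```

play_rows(motion=[[0.007,-0.0475,0,0.0187,45],[0.0015,-0.048,0,0.0187,45],[-0.004,-0.048,0,0.0187,45],[0,0,0,0,45],[0,0,0,0,45]])

```text
time: 5.58
tool_pos: [0.461, 0.0799, 0.1599]
tcp_rot: [3.131, -0.24, -0.005]
wrist_force: [0.9, 0.4, -3.9]
width: 0.617
```

```bash
python3 -c "
from h import *
P=camera_info('wrist')['pose'];im=read_camera('wrist');np.save('w3.npy',P);cv2.imwrite('pics/w3.png',im[...,::-1])
plan((.465,.079,.16),-99,1)"
```

```text
now 5.625 [0.4614 0.0794 0.1603] -98.84548103986668 [ 0.6847 -0.3052 -4.3543] step mm 3.646117798791768 deg 0.15451896013331634
[0.0036, -0.0001, 0.0003, 0.0004]
```

View pics/w3.png

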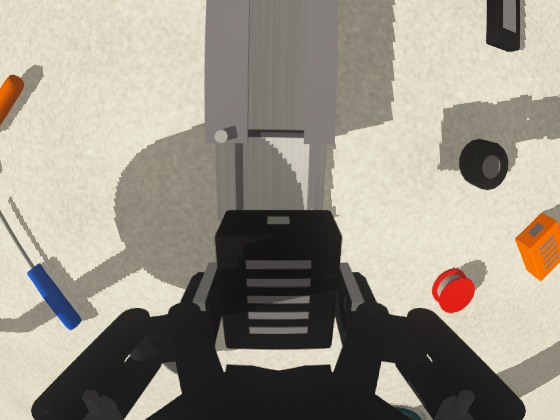

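The wrist view shows the brick held in line with the cradle. The roof's front corners are at (205,138) and (332,142), and the tray walls are at x≈240 and x≈310.

```bash
python3 - <<'E'
from h import *
P=np.load('w3.npy');s,M,y0=tool();T=s["tool_pos"]
loc=lambda w:(w-T)@M*1e3
print("roof",loc(fcast([(205,138),(332,142),(207,20),(337,20)],.049,P)))
print("slot",loc(fcast([(248,136),(303,138),(249,20),(305,20)],.049,P)))
im=cv2.imread('pics/w3.png').max(2)
for r in(20,60,100,160,190):print(r,im[r,196:345:1].tolist())
E
```

```text
roof [[ 57.6411 -58.2032 111.0561]
 [ 54.0593  41.4822 111.1954]
 [152.3417 -55.5394 110.8311]
 [151.698   44.4116 110.9637]]
slot [[ 58.4119 -24.0568 111.099 ]
 [ 56.8051  18.593  111.1588]
 [150.3661 -22.9042 110.8786]
 [150.3601  19.6843 110.9345]]
20 [226, 223, 221, 221, 220, 224, 227, 228, 227, 188, 134, 133, 133, 134, 133, 133, 133, 134, 134, 133, 133, 133, 134, 131, 133, 132, 133, 132, 133, 134, 134, 135, 135, 134, 134, 134, 134, 134, 135, 133, 135, 134, 134, 135, 135, 133, 134, 135, 134, 134, 134, 133, 123, 111, 125, 125, 124, 124, 127, 128, 127, 127, 126, 123, 123, 126, 130, 130, 128, 126, 128, 127, 126, 126, 129, 130, 128, 125, 123, 126, 126, 126, 125, 125, 127, 128, 129, 127, 129, 129, 129, 126, 126, 129, 127, 128, 128, 127, 127, 127, 128, 128, 127, 128, 128, 130, 131, 130, 130, 127, 129, 134, 133, 134, 134, 132, 134, 133, 134, 134, 134, 133, 134, 133, 133, 134, 134, 133, 133, 134, 133, 134, 134, 132, 132, 131, 132, 132, 132, 132, 132, 132, 133, 134, 135, 137, 138, 138, 141]
60 [218, 221, 224, 227, 228, 229, 231, 231, 206, 132, 133, 134, 134, 135, 133, 132, 132, 132, 133, 
[... 2183 characters left out ...]
9, 141, 141, 145, 148, 148, 146, 143, 145, 147, 147, 146, 141, 130, 122, 124, 122, 126, 126, 125, 127, 127, 127, 123, 124, 125, 126, 126, 127, 126, 125, 124, 113, 75, 76, 76, 75, 77, 75, 79, 102, 120, 120, 119, 121, 121, 121, 123, 122, 120, 120, 121, 121, 119, 119, 123, 122, 121, 121, 119, 118, 119, 121, 121, 120, 122, 122, 124, 122, 118, 117, 117, 118, 117, 119, 118, 118, 119, 122, 121, 123, 122, 122, 122, 120, 122, 122, 121, 122, 121, 120, 120, 121, 123, 122, 121, 122, 123, 149, 187, 199, 199, 200, 200, 175, 140, 129, 128, 128, 129, 129, 128, 124, 124, 124, 124, 127, 128, 127, 126, 126, 142, 146, 147, 149, 147, 146, 154, 230, 231, 232, 231, 230, 228, 227, 227, 228, 229, 229, 230, 229, 229]
```

```bash
python3 - <<'E'
from h import *
P=np.load('w3.npy');s,M,y0=tool();T=s["tool_pos"]
loc=lambda w:(w-T)@M*1e3
L=lambda n,p,z:print(n,loc(fcast(p,z,P))[:,:2].round(1).tolist())
L("floor",[(242.8,160),(308.5,160),(243.2,190),(307.7,190)],.006)
L("walltop",[(235.5,160),(235.7,190)],.014)
L("plate",[(215.7,160),(333,160),(216.3,190),(330.5,190)],.006)
L("roof",[(204.5,100),(335.6,100),(205.2,20),(338.8,20)],.049)
L("slot",[(247.5,100),(304,100),(248.6,20),(306.5,20)],.049)
L("brick top front/back",[(228,211),(334,211),(222,347),(332,347)],T[2]+.024)
print(P)
E
```

```text
floor [[32.3, -33.2], [32.2, 27.3], [3.6, -33.6], [3.6, 27.3]]
walltop [[33.7, -38.9], [5.7, -39.6]]
plate [[32.7, -58.6], [32.6, 50.2], [3.8, -59.4], [3.7, 49.1]]
roof [[87.7, -57.7], [87.2, 43.5], [152.5, -57.0], [151.8, 45.8]]
slot [[86.5, -24.1], [86.5, 19.0], [150.4, -23.2], [150.4, 20.8]]
brick top front/back [[42.3, -20.1], [42.3, 20.7], [-26.8, -27.8], [-26.8, 25.2]]
[[-0.1532 -0.936  -0.3168  0.5425]
 [-0.9882  0.1458  0.0472  0.068 ]
 [ 0.002   0.3203 -0.9473  0.3016]
 [ 0.      0.      0.      1.    ]]
```

play_rows(motion=[[0.011,-0.003,0.03,0.0014,45],[0,0,0.05,0,45],[0,0,0.035,0,45],[0,0,0.015,0,45],[0,0,0,0,45]])

```text
time: 6.25
tool_pos: [0.473, 0.0805, 0.0309]
tcp_rot: [3.13, -0.259, -0.004]
wrist_force: [0.2, -0.2, -2.5]
width: 0.617
```

play_rows(motion=[[0,0,0,0,45],[0,0,0.003,0,45],[0,0,0,0,45]])

```text
time: 6.62
tool_pos: [0.4744, 0.0816, 0.0296]
tcp_rot: [-3.131, 0.257, -0.002]
wrist_force: [-0.3, 0.5, -4.0]
width: 0.618
```

play_rows(motion=[[0,0.0007,0.003,0,45],[0,0,0.002,0,45],[0,0,0,0,45]])

```text
time: 7.0
tool_pos: [0.4733, 0.0808, 0.0235]
tcp_rot: [3.131, -0.257, -0.001]
wrist_force: [-1.1, 0.3, -4.7]
width: 0.618
```

play_rows(motion=[[0,0,0.002,0,45],[0,0,0.002,0,45],[0,0,0,0,45]])

```text
time: 7.38
tool_pos: [0.4743, 0.0809, 0.0207]
tcp_rot: [-3.131, 0.257, -0.001]
wrist_force: [-1.8, 0.0, 5.3]
width: 0.621
```

```bash
python3 - <<'E'
from h import *
s,M,y=tool();print(s["tool_pos"],y,s["wrist_force"])
a=read_camera("wrist")[60:360,140:420,::-1];b=read_camera("side")[90:190,200:380,::-1]
b=cv2.resize(b,None,fx=3,fy=3,interpolation=cv2.INTER_CUBIC)
a=cv2.resize(a,(252,270) if 0 else (260,300))
cv2.imwrite("pics/p4.png",np.hstack([a,b]))
E
```

```text
[0.4743 0.0809 0.0207] -99.37650862241233 [-1.8106  0.0198  5.2628]
```

View pics/p4.png

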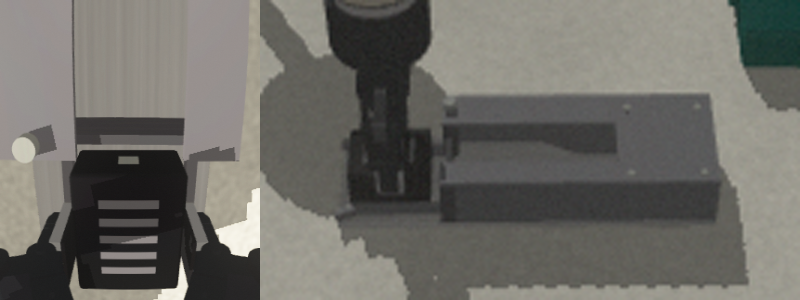

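It has seated at z 0.0207, as predicted, and the picture shows the brick between the walls just before the gate. Next I'll release it and move behind it.

play_rows(motion=[[0,0,0,0,60],[0,0,0,0,70],[0,0,0,0,74],[0,0,-0.02,0,74],[0,0,-0.04,0,74]])

```text
time: 8.1
tool_pos: [0.4716, 0.0805, 0.0785]
tcp_rot: [3.13, -0.257, -0.008]
wrist_force: [0.7, -0.0, 0.7]
width: 0.861
```

play_rows(motion=[[0,0,-0.01,0,74],[-0.03,0,0,0,40],[-0.025,0,0,0,0],[0,0,0,0,0],[0,0,0,0,0]])

```text
time: 8.72
tool_pos: [0.42, 0.0898, 0.0897]
tcp_rot: [-3.131, 0.257, -0.001]
wrist_force: [-1.2, 0.1, 0.4]
width: 0.012
```

```bash
python3 - <<'E'
from h import *
s,M,y=tool();T=s["tool_pos"];print(T,y,s["wrist_force"],s["width"])
P=camera_info('wrist')['pose'];np.save('w5.npy',P)
cv2.imwrite("pics/w5.png",read_camera("wrist")[...,::-1])
E
```

```text
[0.42   0.0898 0.0897] -99.3681935508168 [-1.2485  0.0736  0.4018] 0.011791374334405127
```

View pics/w5.png

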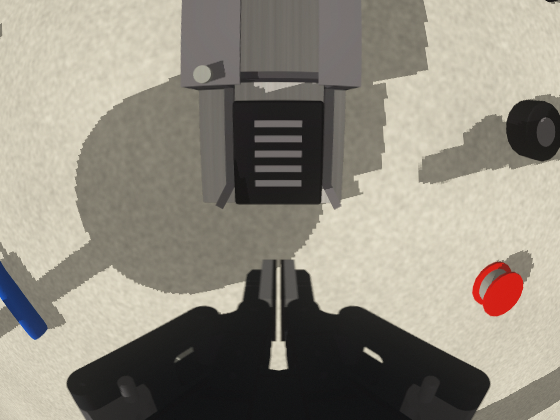

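The wrist view shows the brick lying lengthways in the tray, with its corners at (235,101) and (322,203). The gate is shut and the fingers are closed behind the brick.

```bash
python3 - <<'E'
from h import *
P=np.load('w5.npy');s,M,y0=tool();T=s["tool_pos"]
loc=lambda w:(w-T)@M*1e3
L=lambda n,p,z:print(n,loc(fcast(p,z,P))[:,:2].round(1).tolist())
L("brick",[(235,101),(323,101),(322,203),(236,203)],.040)
L("slot",[(239.5,72),(319,75),(241,10),(319,10)],.049)
L("roof",[(181,85),(361,88)],.049)
E
```

```text
brick [[85.1, -25.4], [85.1, 25.8], [22.8, 26.9], [22.9, -26.4]]
slot [[101.3, -21.5], [99.6, 22.3], [137.8, -20.8], [137.9, 22.4]]
roof [[95.7, -55.1], [93.3, 46.2]]
```

play_rows(motion=[[-0.003,0,0.03,0,0],[0,0,0.03,0,0],[0,0,0.012,0,0],[0,0,0,0,0],[0,0,0,0,0]])

```text
time: 9.4
tool_pos: [0.4177, 0.0904, 0.0187]
tcp_rot: [-3.131, 0.257, -0.003]
wrist_force: [0.6, -0.3, -0.0]
width: 0.0
```

play_rows(motion=[[0.006,0,0,0,0],[0.006,0,0,0,0],[0.008,0,0,0,0],[0.01,0,0,0,0],[0.01,0,0,0,0]])

```text
time: 10.02
tool_pos: [0.4551, 0.0834, 0.0174]
tcp_rot: [3.13, -0.257, -0.005]
wrist_force: [-5.7, -0.1, 5.0]
width: 0.002
```

play_rows(motion=[[0.004,0,0,0,0],[0,0,0,0,0]])

```text
time: 10.28
tool_pos: [0.46, 0.0828, 0.0174]
tcp_rot: [3.131, -0.257, -0.001]
wrist_force: [-1.7, -1.4, -0.9]
width: 0.002
```

```bash
python3 - <<'E'
from h import *
s,M,y=tool();T=s["tool_pos"];print(T,y,s["wrist_force"],s["wrist_force"]@M,s["torque"])
P=camera_info('wrist')['pose'];np.save('w6.npy',P)
a=read_camera("wrist")[...,::-1];cv2.imwrite("pics/w6f.png",a)
b=cv2.resize(read_camera("side")[90:190,200:380,::-1],None,fx=3,fy=3,interpolation=cv2.INTER_CUBIC)
cv2.imwrite("pics/w6.png",np.hstack([a[0:300,150:410],b]))
E
```

```text
[0.46   0.0828 0.0174] -99.38868863961157 [-1.6766 -1.3785 -0.9405] [-1.429   1.6332  0.9415] [-0.1397  0.3585 -0.0281]
```

View pics/w6.png

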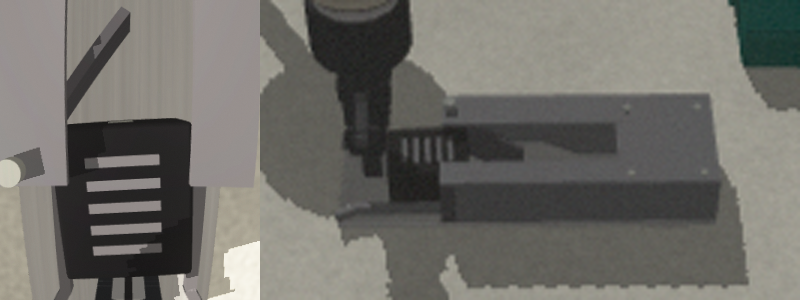

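The gate is opening ahead of the brick, and the brick is guided by the posts. Continuing.

play_rows(motion=[[0.007,0,0,0,0],[0.01,0,0,0,0],[0.01,0,0,0,0],[0.01,0,0,0,0],[0.01,0,0,0,0]])

```text
time: 11.0
tool_pos: [0.5073, 0.0753, 0.0179]
tcp_rot: [-3.131, 0.257, -0.001]
wrist_force: [-1.4, 0.0, 0.2]
width: 0.0
```

play_rows(motion=[[0.01,0,0,0,0],[0.01,0,0,0,0],[0.01,0,0,0,0],[0.01,0,0,0,0],[0.006,0,0,0,0]])

```text
time: 11.62
tool_pos: [0.5525, 0.0678, 0.018]
tcp_rot: [3.131, -0.257, 0.001]
wrist_force: [-2.2, -0.7, 1.2]
width: -0.003
```

play_rows(motion=[[0.004,0,0,0,0],[0.004,0,0,0,0],[0.003,0,0,0,0],[0,0,0,0,0]])

```text
time: 12.12
tool_pos: [0.5631, 0.0662, 0.0179]
tcp_rot: [-3.131, 0.257, -0.002]
wrist_force: [-0.3, -1.1, 0.7]
width: -0.004
```

play_rows(motion=[[0.004,0,0,0,0],[0.004,0,0,0,0],[0.004,0,0,0,0],[0.004,0,0,0,0],[0,0,0,0,0]])

```text
time: 12.75
tool_pos: [0.5791, 0.0634, 0.0179]
tcp_rot: [-3.131, 0.257, -0.002]
wrist_force: [0.7, -1.3, -0.8]
width: -0.001
```

play_rows(motion=[[0.001,0,0,0,0],[0.001,0,0,0,0],[0.001,0,0,0,0],[0.0005,0,0,0,0],[0,0,0,0,0]])

```text
time: 13.38
tool_pos: [0.5817, 0.063, 0.0178]
tcp_rot: [3.131, -0.257, 0.0]
wrist_force: [-1.1, 0.1, -0.2]
width: 0.0
```

play_rows(motion=[[0.001,0,0,0,0],[0.001,0,0,0,0],[0.001,0,0,0,0],[0.0005,0,0,0,0],[0,0,0,0,0]])

```text
time: 14.0
tool_pos: [0.5853, 0.0624, 0.0177]
tcp_rot: [3.131, -0.257, 0.0]
wrist_force: [-0.8, -1.3, -0.4]
width: 0.0
```

play_rows(motion=[[0.001,0,0,0,0],[0.001,0,0,0,0],[0.001,0,0,0,0],[0.0005,0,0,0,0],[0,0,0,0,0]])

```text
time: 14.62
tool_pos: [0.5887, 0.0618, 0.0178]
tcp_rot: [-3.131, 0.257, -0.0]
wrist_force: [-0.6, -1.1, -0.4]
width: -0.003
```

play_rows(motion=[[0.001,0,0,0,0],[0.001,0,0,0,0],[0.001,0,0,0,0],[0.0005,0,0,0,0],[0,0,0,0,0]])

```text
time: 15.25
tool_pos: [0.5924, 0.0613, 0.0179]
tcp_rot: [-3.131, 0.257, -0.001]
wrist_force: [-0.5, 0.1, -0.4]
width: -0.002
```

play_rows(motion=[[0.001,0,0,0,0],[0.001,0,0,0,0],[0.001,0,0,0,0],[0.0005,0,0,0,0],[0,0,0,0,0]])

```text
time: 15.88
tool_pos: [0.5957, 0.0606, 0.0178]
tcp_rot: [-3.131, 0.257, -0.0]
wrist_force: [-1.2, -0.4, 0.1]
width: -0.002
```

play_rows(motion=[[0.001,0,0,0,0],[0.001,0,0,0,0],[0.001,0,0,0,0],[0.0005,0,0,0,0],[0,0,0,0,0]])

```text
time: 16.5
tool_pos: [0.5991, 0.0601, 0.0178]
tcp_rot: [-3.131, 0.257, -0.0]
wrist_force: [-1.1, 0.1, 1.2]
width: -0.004
```

play_rows(motion=[[0.001,0,0,0,0],[0.001,0,0,0,0],[0.001,0,0,0,0],[0.0005,0,0,0,0],[0,0,0,0,0]])

```text
time: 17.12
tool_pos: [0.6025, 0.0595, 0.0178]
tcp_rot: [-3.131, 0.257, -0.0]
wrist_force: [-0.8, -0.2, 0.2]
width: -0.002
```

play_rows(motion=[[0.001,0,0,0,0],[0.001,0,0,0,0],[0.001,0,0,0,0],[0.0005,0,0,0,0],[0,0,0,0,0]])

```text
time: 17.75
tool_pos: [0.606, 0.0589, 0.0177]
tcp_rot: [3.131, -0.257, 0.0]
wrist_force: [-0.7, 1.0, -0.2]
width: -0.002
```

play_rows(motion=[[0.001,0,0,0,0],[0.001,0,0,0,0],[0.001,0,0,0,0],[0.0005,0,0,0,0],[0,0,0,0,0]])

```text
time: 18.38
tool_pos: [0.609, 0.0585, 0.0177]
tcp_rot: [-3.131, 0.257, 0.001]
wrist_force: [-2.6, 1.7, 2.2]
width: 0.001
```

play_rows(motion=[[0.0005,0,0,0,0],[0.0005,0,0,0,0],[0,0,0,0,0]])

```text
time: 18.75
tool_pos: [0.6096, 0.0584, 0.0177]
tcp_rot: [-3.131, 0.257, 0.002]
wrist_force: [-5.3, 2.2, 3.3]
width: 0.002
```

play_rows(motion=[[0.0005,0,0,0,0],[0.0007,0,0,0,0],[0,0,0,0,0]])

```text
time: 19.12
tool_pos: [0.6101, 0.0584, 0.0177]
tcp_rot: [-3.131, 0.257, 0.005]
wrist_force: [-7.1, 3.0, 5.6]
width: 0.002
```

play_rows(motion=[[0.0007,0,0,0,0],[0.0008,0,0,0,0],[0,0,0,0,0]])

```text
time: 19.5
tool_pos: [0.6107, 0.0583, 0.0178]
tcp_rot: [-3.131, 0.257, 0.007]
wrist_force: [-9.4, 3.0, 7.3]
width: 0.002
```

play_rows(motion=[[0.0008,0,0,0,0],[0.0007,0,0,0,0],[0,0,0,0,0]])

```text
time: 19.88
tool_pos: [0.6111, 0.0582, 0.0176]
tcp_rot: [-3.131, 0.257, 0.011]
wrist_force: [-12.7, 3.2, 9.1]
width: -0.0
```

play_rows(motion=[[0.0006,0,0,0,0],[0,0,0,0,0],[0,0,0,0,0],[0,0,0,0,0],[0,0,0,0,0]])

```text
time: 20.5
tool_pos: [0.6113, 0.0581, 0.0176]
tcp_rot: [-3.131, 0.257, 0.012]
wrist_force: [-11.9, 2.4, 10.1]
width: -0.001
```

play_rows(motion=[[0,0,0,0,0],[0,0,0,0,0],[0,0,0,0,0],[0,0,0,0,0],[0,0,0,0,0]])

```text
time: 21.12
tool_pos: [0.6113, 0.0582, 0.0176]
tcp_rot: [-3.131, 0.257, 0.012]
wrist_force: [-12.2, 3.5, 10.0]
width: 0.001
```

play_rows(motion=[[-0.001,0,0,0,0],[-0.002,0,0,0,0],[-0.002,0,0,0,0],[-0.003,0,0,0,0],[-0.003,0,0,0,0]])

```text
time: 21.75
tool_pos: [0.6052, 0.059, 0.0182]
tcp_rot: [3.131, -0.257, 0.004]
wrist_force: [-0.1, 0.4, 0.4]
width: -0.001
```

play_rows(motion=[[-0.002,0,0,0,0],[0,0,0,0,0]])

```text
time: 22.0
tool_pos: [0.6024, 0.0595, 0.0179]
tcp_rot: [3.131, -0.257, 0.001]
wrist_force: [0.0, 0.5, -0.3]
width: 0.003
```

Free of the brick with no force on the wrist. Now I'll lift straight up through the slot.

play_rows(motion=[[0,0,-0.015,0,0],[0,0,-0.03,0,0],[0,0,-0.05,0,0],[0,0,-0.05,0,0],[-0.04,0,-0.02,0,0]])

```text
time: 22.62
tool_pos: [0.5673, 0.0661, 0.189]
tcp_rot: [-3.129, 0.258, -0.016]
wrist_force: [0.2, -0.2, -0.0]
width: 0.001
```

play_rows(motion=[[-0.05,0,0,0,0],[-0.02,0,0,0,0],[0,0,0,0,0],[0,0,0,0,0]])

```text
time: 23.12
tool_pos: [0.495, 0.0774, 0.1834]
tcp_rot: [-3.131, 0.257, -0.003]
wrist_force: [0.2, -0.2, 0.6]
width: -0.0
```

```bash
python3 - <<'E'
from h import *
s,M,y=tool();print(s["tool_pos"],s["wrist_force"])
P=camera_info('wrist')['pose'];np.save('w7.npy',P)
a=read_camera("wrist")[...,::-1];cv2.imwrite("pics/w7f.png",a)
b=cv2.resize(read_camera("side")[90:190,200:380,::-1],None,fx=2.5,fy=2.5,interpolation=cv2.INTER_CUBIC)
a=a[0:250,140:460];cv2.imwrite("pics/w7.png",np.hstack([a,b]))
E
```

```text
[0.495  0.0774 0.1834] [ 0.1895 -0.187   0.573 ]
```

View pics/w7.png

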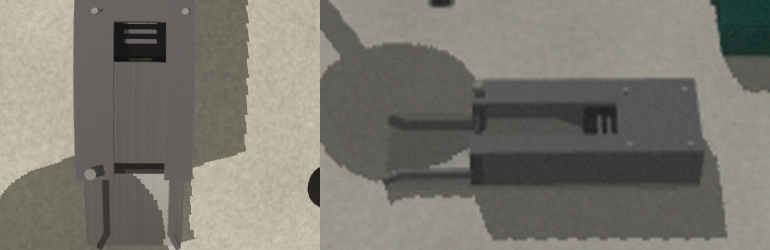

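The gate bar lies straight across the channel at (140,167), so it is shut. The brick is flat at the far end of the slot at (140,40), and the arm is clear. Handing in.

```bash
python3 -c "
from workcell import *
print(finish_job(), read_state()['time'])"
```

```text
the job is handed in; nothing more can be done
the job is handed in; nothing more can be done
```

The job is handed in. The black brick is in the chamber past the gate, the gate is shut behind it, and the arm is clear. It reports no verdict, so this rests on my own checks.

**What I did:** I gripped the brick across its width and set it lengthways in the tray, about 52 mm before the gate by the wrist camera. I then pushed it through the gate with closed fingers and felt for the pad in steps of 3.5 mm or less. I held it pressed for about 1.2 s, drew back about 9 mm and lifted straight out through the roof slot.

**Last checks:**
- **End state:** the last wrist and side pictures show the gate bar straight across the channel and the brick at the far end of the slot. The wrist force was back to about 0.6 N or less, and the clock was about 23 s.
- **Other objects:** I touched none knowingly, but I took no full picture at the end to confirm that none had moved.

**Where the readings disagreed:** I could not measure the pad force directly.
- **Size of the press:** the wrist read about 12.5 N along the push. The travel after contact was about 2.8 mm, which suggests nearer 10 N on the pad. Both are inside the 6 to 20 N range.
- **Downward push:** the wrist also showed about 10 N vertically during the hold, so the fingers were pressing the brick down. The friction this adds probably explains the difference.

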